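# Close up three opened gearbox units with their own covers

## Robot

A 6-joint arm with a two-finger parallel gripper is mounted at the origin on the work surface. World frame = base frame: x ahead of the robot, y to its left, z up, the work surface at z = 0. Lengths are in mm, angles in rad, forces in N, time in s.
With the tool pointing down it reaches from about 350 to 950 mm from the base axis. Payload 17.4 kg.
Tool frame: the origin (TCP) lies midway between the tips of the shut fingers; the grasp point (between the pads) lies 19 mm behind it (manip.grasp_offset is the distance from the TCP to the grasp point, in mm); z points along the fingers, y is the line along which they close (so a half turn about z gives the same grasp; the last joint's range is limited). The gripper opens to 93 mm and grips with 3 to 60 N. Pads are 15 mm wide; open, the fingers measure 128 mm over their backs; the gripper's body (75 mm by 188 mm) begins 65 mm behind the grasp point.
Start: joints at [1.065, 0.116, 1.442, -0, 1.584, -0.038], TCP at [304.382, 602.482, 218.646] pointing down, gripper open.
Joint ranges: [-2.83, 2.83], [-0.83, 2.19], [0.07, 2.5], [-1.14, 4.28], [0.01, 3], [-2.97, 2.97]. Speed limits (rad/s): [1.89, 1.89, 2.22, 3.14, 3.14, 3.14].

## Interface

Orientations are given as a unit quaternion [w, x, y, z].
In Python, from plant import manip gives the robot as it stands.
- The arm moves only by the shell command python3 -m crank 'ROWS' [OPENING] [FORCE]. ROWS is JSON, a list of rows, each a list of 2 entries, a list of its own where there are three numbers: the shift along the world's x, y, z as a fraction of full scale, then the turn about the world's z as a fraction of full scale. A call has 1 to 5 rows; each row shifts and turns the commanded pose from where the row before left it; what a row does not reach is not made up. Full scale, the value 1, is 60 mm for a shift and 0.15 rad for a turn. A row lasts 1/8 s, in which the tool goes at most 62.5 mm and 10.7 degrees, less where a joint would pass 70% of its speed; a pose out of reach is approached as far as the arm can. A call with a number of a shift or a turn outside -1 to 1 is refused whole. A call with a gripper value outside its range is refused whole. OPENING is the gripper's target within -1 to 1 (shut at 1, half-way at 0, fully open at -1), set as the call begins (- or left out, the last holds). The fingers move at their own pace and stop on an object; FORCE is the grip in N (left out, the last holds). Time passes only in rows, so rows that do not move let the fingers close. It gives the time, the measured TCP pose, the force, the opening and the grip force at its end, in the units of the state.
- manip.state(): the state, without advancing time (a new reading comes with each control period).
- manip.camera(name): name is "scene" or "top"; returns the picture (400x640x3 uint8, red, green, blue); there is no depth.
- manip.camera_params(name): a dict with "fx", "fy", "cx", "cy" (pixels), "cam_to_world" (4x4, takes a point from camera to world coordinates). Camera axes: x right, y up, looking along -z (the intrinsics and any distortion apply to the point x, -y, -z); pixel columns grow to the right and rows downward; lengths in mm; the calibration is good to about 2 mm. A picture is of the moment at which its call begins. camera_params takes no time and is no camera call.
- manip.sign_off(): hands the job in; it is judged then, once.
The state is a dict: "time": time; "joint_pos": joint angles; "qd": joint speeds; "joint_efforts": joint torques, N m; "ee_pos": TCP position; "tool_rot": TCP orientation; "contact_force": force on the tool from outside, world axes, zero at the start; "ft_torque": the same for the moment, N m; "finger_gap": finger opening in mm; "grasp_force": force on a finger pad.
Only numpy, scipy, OpenCV 4.12 (cv2) and the standard library are available. Lean on these libraries where they do the work, as an engineer would, in place of code of your own. Each camera call takes 0.05 s, during which the arm holds its last target. There are 200 camera calls.

## Task

Close up the three opened gearbox units on the bench: stand the filter element upright in the round filter bowl and then set the domed cap over it, lay the square cover on the square selector housing, and lay the larger of the two eared covers on the eared oil pump. Each cover is to lie flat and centred on its unit, the square and the eared one turned so that their bolt holes come over those of the flange. Leave the small eared cover, the loose gear and the ball bearing where they lie.

Things in the scene. Friction and masses are not known exactly. Their poses are not given: they have to be found in the camera images.
- element: Oil filter element, loose, standing: a cylinder 44 mm in diameter, 75 mm tall, pleated cream paper between steel end caps, either end up alike, 0.16 kg. Origin: centre of its underside, z up. Grip it across its diameter, best near the top: standing on the bowl's floor it stands out 16 mm above the bowl's flange.
- cap: Domed aluminium cap of the filter bowl, loose, dome up, 0.28 kg: flange 96 mm in diameter, 8 mm thick, no bolt holes (any turn will do); dome 80 mm in diameter up to z = 34 mm; on top a hexagon to grip, 32 mm across flats, z = 34 to 57 mm, two flats facing its +y and -y. Hollow beneath, 70 mm wide, 26 mm deep, to clear the element's top. Origin: centre of its underside, z up.
- square_cover: Square aluminium cover, loose, lying flat, 0.30 kg: plate 96 x 96 x 10 mm, a bolt hole near each corner; in its middle a collar 44 mm in diameter up to z = 14 mm and a round ribbed boss to grip, 32 mm in diameter, z = 14 to 42 mm. Origin: centre of its underside, x and y along its sides, z up. Any of its four turns will do.
- eared_cover: The larger eared aluminium cover, loose, lying flat, 0.26 kg: two-bolt plate 10 mm thick, 116 mm long from ear to ear along its y, 72 mm wide, a bolt hole in each ear; in its middle a round hub to grip, 34 mm in diameter, z = 10 to 42 mm. Origin: centre of its underside, z up. Either way round will do.
- small_cover: A spare eared cover of the same shape but plainly smaller: 83 mm long, 50 mm wide, hub 24 mm in diameter and 30 mm high, loose among the parts. It belongs to none of these units and stays where it lies. Origin: centre of its underside.
- filter_unit: Round aluminium filter bowl, fixed, open at the top: ring flange 96 mm in diameter, its upper face 74 mm above the origin; bore 56 mm in diameter (64 mm at the mouth), flat floor 15 mm above the origin; hose ports below the flange on two sides. The element stands in the bore, the cap lies on the flange. Origin: on the bore's axis at bench level, z up.
- selector_unit: Square aluminium selector housing, fixed, open at the top, two rails and a fork inside: flange 96 x 96 mm with a bolt hole near each corner, its upper face 74 mm above the origin. Origin: under the flange's middle at bench level, x and y along its sides, z up. The square cover's outline matches the flange.
- pump_unit: Eared aluminium oil pump, fixed, open at the top, a pair of gears inside: two-bolt flange 116 mm long from ear to ear along its y, 72 mm wide, a bolt hole in each ear, its upper face 74 mm above the origin. Origin: under the flange's middle at bench level, z up. The larger eared cover's outline matches the flange.
- loose_gear: A loose steel spur gear lying between two of the units, 52 mm in diameter, 16 mm thick. Not part of the job. Origin: centre of its underside.
- bearing: A loose steel ball bearing lying between two of the units, 52 mm in diameter, 15 mm thick. Not part of the job. Origin: centre of its underside.

How it is judged:
By the outcome, as a careful person would: the job done as asked, in the order asked, and still so for the second after the job is handed in, with the robot touching nothing.
It also fails if it takes over 115 s, if anything falls off the work surface, if the arm or the gripper's body presses on something with over 40 N, if the wrist force passes 120 N, or if a joint passes its speed limit or range.

## Working session

There is one attempt and no reset: what is moved stays moved. The work goes in short steps, Python scripts to look and compute and a shell command to move; the robot and the scene stay as the last step left them, time stands still between calls to the robot, and variables do not carry over. Pictures are saved under pics/ and viewed, at most 14 in all, crops included, and the job is handed in when it is done.

```bash
ls; mkdir -p pics
python3 - <<'E'
from plant import manip
import cv2
for n in("top","scene"):
    im=manip.camera(n); cv2.imwrite(f"pics/{n}0.png",im[:,:,::-1]); p=manip.camera_params(n)
    print(n,p)
s=manip.state(); print(s["time"],s["ee_pos"],s["tool_rot"],s["finger_gap"])
E
```

```text
pics
top {'fx': 443.4677658950399, 'fy': 443.4677658950399, 'cx': 322.61568043042485, 'cy': 198.97459176275817, 'cam_to_world': array([[ 4.80608950e-03,  9.85679103e-01, -1.68563366e-01,
         3.69825394e+02],
       [-9.99987566e-01,  4.51311174e-03, -2.12115967e-03,
         3.49535673e+00],
       [-1.33003746e-03,  1.68571464e-01,  9.85688537e-01,
         9.62644403e+02],
       [ 0.00000000e+00,  0.00000000e+00,  0.00000000e+00,
         1.00000000e+00]])}
scene {'fx': 498.62763313705517, 'fy': 498.62763313705517, 'cx': 326.68468867888197, 'cy': 206.17214789783247, 'cam_to_world': array([[-3.67527729e-01, -4.78523667e-01,  7.97457503e-01,
         1.44221172e+03],
       [ 9.29916985e-01, -2.01379357e-01,  3.07734880e-01,
         3.38247977e+02],
       [ 1.33330563e-02,  8.54670378e-01,  5.18999783e-01,
         6.36670481e+02],
       [ 0.00000000e+00,  0.00000000e+00,  0.00000000e+00,
         1.00000000e+00]])}
0.1 [304.28428268 602.34604488 217.99616032] [-1.35369975e-04  2.31746067e-01  9.72776193e-01 -4.68722299e-04] 93.13349284897606
```

View pics/top0.png

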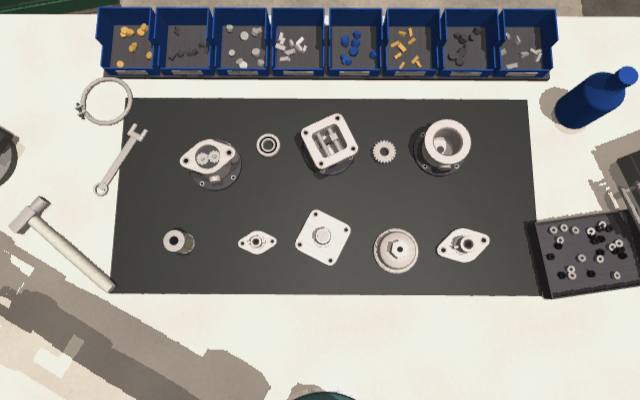

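View pics/scene0.png

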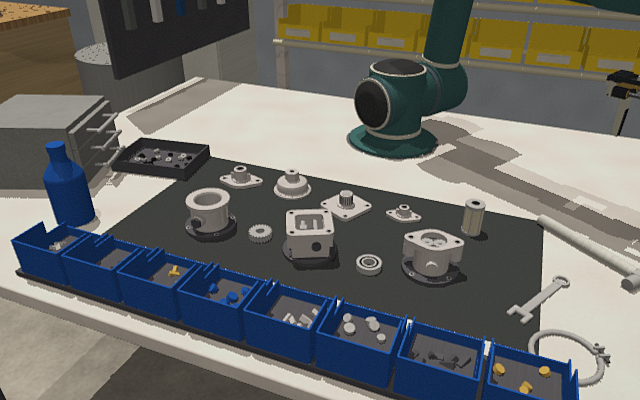

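The top view shows the units in the upper row (pump 207,158; selector 329,140; bowl 447,140) and the loose parts in the lower row (element 175,240; small cover 257,242; square cover 323,237; cap 397,250; eared cover 463,245). I'll enlarge these next.

Run:
```python
import cv2,numpy as np
im=cv2.imread("pics/top0.png")
def tile(c0,r0,w,h,s): return cv2.resize(im[r0:r0+h,c0:c0+w],None,fx=s,fy=s,interpolation=cv2.INTER_CUBIC)
# A: units, scale 4 -> 3 tiles 64x64 ; B: parts
def grid(t,c0,r0,s):
    for k in range(t.shape[1]//s):
        if (c0+k)%10==0: cv2.line(t,(k*s,0),(k*s,5),(0,0,255),1); cv2.putText(t,str(c0+k),(k*s-8,14),0,.32,(0,0,255))
    for k in range(t.shape[0]//s):
        if (r0+k)%10==0: cv2.line(t,(0,k*s),(5,k*s),(0,0,255),1); cv2.putText(t,str(r0+k),(6,k*s+3),0,.32,(0,0,255))
    return t
T=[(176,132),(296,106),(412,110),(292,204),(366,220),(432,216)]
t=[grid(tile(c,r,66,66,4),c,r,4) for c,r in T]
a=np.vstack([np.hstack(t[:3]),np.hstack(t[3:])])
cv2.imwrite("pics/crop1.png",a); print(a.shape)
```

```text
(528, 792, 3)
```

View pics/crop1.png

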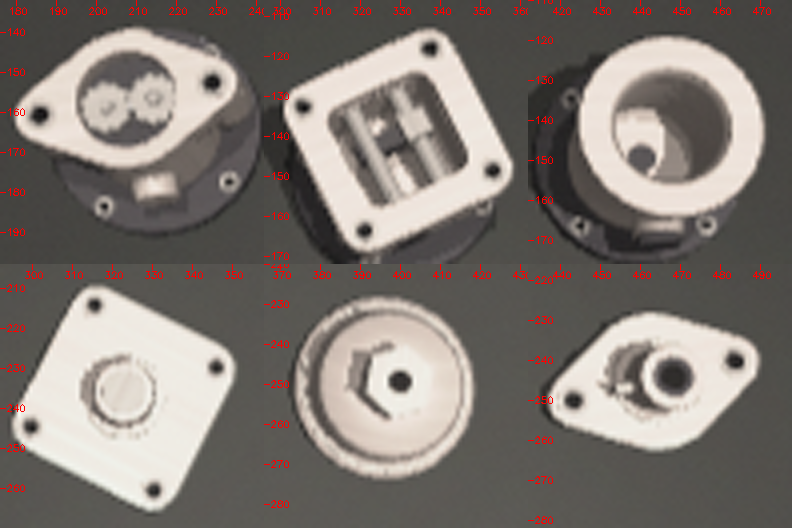

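```bash
cat > h.py <<'E'
import numpy as np
from plant import manip
def w(uv,z,cam="top"):
    p=manip.camera_params(cam); T=p["cam_to_world"]; u,v=uv
    d=T[:3,:3]@np.array([(u-p["cx"])/p["fx"],-(v-p["cy"])/p["fy"],-1]); o=T[:3,3]
    return (o+d*(z-o[2])/d[2])[:2]
def px(X,cam="top"):
    p=manip.camera_params(cam); T=p["cam_to_world"]; c=T[:3,:3].T@(np.array(X,float)-T[:3,3])
    return np.array([p["cx"]-p["fx"]*c[0]/c[2],p["cy"]+p["fy"]*c[1]/c[2]])
E
python3 - <<'E'
from h import *
import cv2
np.set_printoptions(precision=1,suppress=True)
def pts(n,l,z):
    P=np.array([w(q,z) for q in l]); c=P.mean(0); print(n,P.tolist() if 0 else "",c,"dists",[np.linalg.norm(P[i]-P[i-1]).round(1) for i in range(len(P))],"ang",[np.degrees(np.arctan2(*(P[i]-P[i-1])[::-1])).round(1) for i in range(len(P))])
pts("pump",[(186,160.75),(229,152.5)],74)
pts("sel",[(305.75,132.75),(337.5,118),(353.25,148.5),(321,163.5)],74)
pts("bowl",[(448,141.25)],74)
print("bowl w",w((424.7,141),74)-w((471,141),74))
pts("sq",[(315.75,214.25),(346,229.75),(330.25,260.5),(299.75,244.5)],10)
pts("sqboss",[(292+124/4,204+(391-264)/4)],42)
pts("cap hex",[(400,249.25)],57); pts("cap fl",[(395.9,250.75)],5)
pts("ear",[(443.25,250),(483.75,240)],10); pts("earhub",[(468.75,243.75)],42)
im=cv2.imread("pics/top0.png")
a=[cv2.resize(im[r:r+50,c:c+50],None,fx=8,fy=8,interpolation=cv2.INTER_CUBIC) for c,r in((155,215),(372,225))]
cv2.imwrite("pics/crop2.png",np.hstack(a))
E
```

```text
pump  [609.5 243.8] dists [np.float64(89.9), np.float64(89.9)] ang [np.float64(101.5), np.float64(-78.5)]
sel  [645.1  -8.1] dists [np.float64(73.3), np.float64(73.8), np.float64(73.7), np.float64(74.1)] ang [np.float64(26.0), np.float64(-63.9), np.float64(-153.7), np.float64(115.8)]
bowl  [ 644.7 -254.6] dists [np.float64(0.0)] ang [np.float64(0.0)]
bowl w [-0.4 96.2]
sq  [449.6   4.5] dists [np.float64(73.7), np.float64(73.4), np.float64(74.0), np.float64(73.5)] ang [np.float64(-27.3), np.float64(-117.0), np.float64(152.8), np.float64(62.8)]
sqboss  [449.8   4.3] dists [np.float64(0.0)] ang [np.float64(0.0)]
cap hex  [ 421.8 -152.3] dists [np.float64(0.0)] ang [np.float64(0.0)]
cap fl  [ 421.5 -152.4] dists [np.float64(0.0)] ang [np.float64(0.0)]
ear  [ 434.2 -296.6] dists [np.float64(90.3), np.float64(90.3)] ang [np.float64(103.9), np.float64(-76.1)]
earhub  [ 434.6 -297.4] dists [np.float64(0.0)] ang [np.float64(0.0)]
```

View pics/crop2.png

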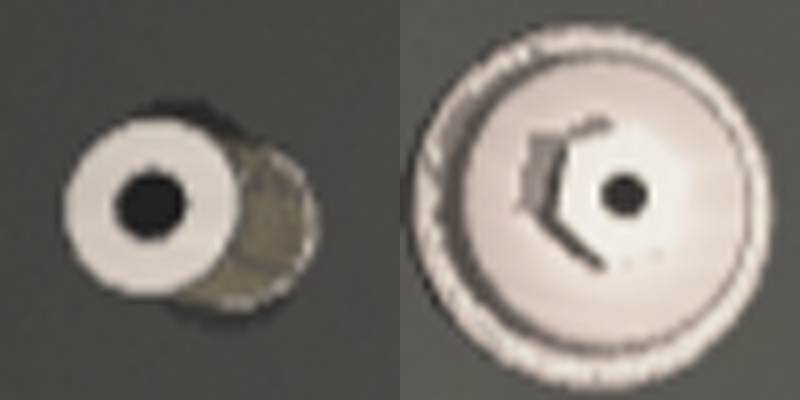

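Measured spacings agree well: bolt holes sit 90 mm and 73.7 mm apart, the flange is 96 mm across, and hub and plate centres coincide. In the crop, the element's top centre is at about (173.5, 240.3). The hexagon's vertices put flat normals at about 14°, 74° and −46° in world.

Run:
```python
from h import *
e=w((173.5,240.3),75); print("elem",e, "diam",w((173.5-10.9,240),75)-w((173.5+10.9,240),75))
# bottom rim check (lower crop circle right edge 318/8, bottom 310/8)
print("base right edge",w((155+39.3,243),0)-e,w((184,215+38.3),0)-e)
print("shift",(e-manip.state()["ee_pos"][:2])/60)
# hexagon outline check
c=np.array([421.7,-152.3])
for a0 in(44,):
  for k in range(6):
    a=np.radians(a0+60*k); print(((px([*(c+18.48*np.array([np.cos(a),np.sin(a)])),57])-[372,225]+.5)*8+[400,0]).round())
```

```text
elem [436.41969312 303.18619053] diam [-0.20514826 43.61743957]
base right edge [-3.9477662e-04 -2.0116213e+01] [-22.27282991   0.93039295]
shift [ 2.20225684 -4.98599757]
[576. 146.]
[558. 216.]
[610. 269.]
[680. 251.]
[698. 181.]
[646. 128.]
```

```bash
python3 -m crank '[[[0.44,-0.997,0],0],[[0.44,-0.997,0],0],[[0.44,-0.997,0],0],[[0.44,-0.997,-0.5],0],[[0.44,-0.997,-0.5],0]]' -1 20; python3 -m crank '[[[0,0,-0.4],0],[[0,0,0],0],[[0,0,0],0]]'
```

```text
time: 0.72
ee_pos: [426.4, 325.2, 165.9]
tool_rot: [0.0, 0.232, 0.973, 0.0]
contact_force: [0.6, 0.6, 0.4]
finger_gap: 92.7
grasp_force: 0.0
time: 1.1
ee_pos: [426.0, 327.6, 143.5]
tool_rot: [0.0, 0.231, 0.973, 0.0]
contact_force: [-0.1, -0.1, 0.1]
finger_gap: 93.1
grasp_force: 0.0
```

```bash
python3 -m crank '[[[0.173,-0.407,0],0],[[0,0,-0.5],0],[[0,0,-0.5],0],[[0,0,-0.34],0],[[0,0,0],0]]'; python3 -m crank '[[[0,0,0],0],[[0,0,0],0]]'
```

```text
time: 1.72
ee_pos: [435.9, 302.8, 61.5]
tool_rot: [-0.001, 0.231, 0.973, -0.001]
contact_force: [0.0, 0.2, 0.1]
finger_gap: 92.9
grasp_force: 0.0
time: 1.98
ee_pos: [436.8, 303.0, 63.4]
tool_rot: [0.001, 0.232, 0.973, 0.001]
contact_force: [0.9, -0.5, -1.0]
finger_gap: 93.0
grasp_force: 0.0
```

```bash
python3 -m crank '[[[0,0,0],0],[[0,0,0],0],[[0,0,0],0],[[0,0,0],0],[[0,0,0],0]]' 1 20; python3 -m crank '[[[0,0,0],0],[[0,0,0],0],[[0,0,0],0]]';python3 -m crank '[[[0,0,0.4],0],[[0,0,0.8],0],[[0,0,0.7],0],[[0,0,0],0],[[0,0,0],0]]'
```

```text
time: 2.6
ee_pos: [436.3, 302.6, 62.1]
tool_rot: [-0.0, 0.232, 0.973, -0.0]
contact_force: [-0.2, -0.7, -0.4]
finger_gap: 47.6
grasp_force: 0.0
time: 2.98
ee_pos: [436.4, 302.6, 62.1]
tool_rot: [0.0, 0.232, 0.973, 0.0]
contact_force: [0.0, 0.5, 0.4]
finger_gap: 43.3
grasp_force: 20.0
time: 3.6
ee_pos: [436.0, 302.4, 174.9]
tool_rot: [-0.0, 0.232, 0.973, -0.0]
contact_force: [0.1, 0.9, -2.1]
finger_gap: 43.7
grasp_force: 20.0
```

```bash
python3 -m crank '[[[0.31,-0.8,0],0],[[0.31,-0.8,0],0],[[0.31,-0.8,0],0],[[0.31,-0.8,0],0],[[0.31,-0.8,0],0]]'; python3 -m crank '[[[0.31,-0.8,0],0],[[0.31,-0.8,0],0],[[0.31,-0.8,0],0],[[0.31,-0.8,0],0],[[0.31,-0.8,0],0]]'; python3 -m crank '[[[0.31,-0.8,0],0],[[0,-0.4,0],0],[[0,0,0],0],[[0,0,0],0]]'; python3 -c "
from plant import manip
import numpy as np
print(np.mean([manip.state()['ee_pos'] for _ in range(5)],0))"
```

```text
time: 4.22
ee_pos: [529.1, 60.9, 174.2]
tool_rot: [-0.001, 0.232, 0.973, -0.0]
contact_force: [1.4, 0.7, -1.1]
finger_gap: 43.1
grasp_force: 20.0
time: 4.85
ee_pos: [622.1, -179.0, 173.9]
tool_rot: [-0.001, 0.232, 0.973, 0.0]
contact_force: [0.9, 1.4, -1.1]
finger_gap: 43.2
grasp_force: 20.0
time: 5.35
ee_pos: [640.5, -248.5, 175.4]
tool_rot: [-0.001, 0.232, 0.973, 0.0]
contact_force: [-0.4, 0.6, -1.5]
finger_gap: 43.5
grasp_force: 20.0
[ 640.53837506 -248.47098844  175.44266428]
```

```bash
python3 -m crank '[[[0.067,-0.1,-0.5],0],[[0,0,0],0],[[0,0,0],0]]'
python3 - <<'E'
from h import *
import cv2
im=manip.camera("scene")[:,:,::-1]
print(px([644.7,-254.6,74],"scene"), px([644.7,-254.6,82],"scene"),px([644.7,-254.6,157],"scene"))
cv2.imwrite("pics/s1.png",cv2.resize(im[120:250,140:300],None,fx=4.5,fy=4.5,interpolation=cv2.INTER_CUBIC))
E
```

```text
time: 5.72
ee_pos: [645.1, -254.6, 147.1]
tool_rot: [0.0, 0.231, 0.973, -0.0]
contact_force: [0.0, -0.3, -1.3]
finger_gap: 43.4
grasp_force: 20.0
[207.37937506 197.13859796] [206.97969018 194.02296998] [203.08142099 163.63513919]
```

View pics/s1.png

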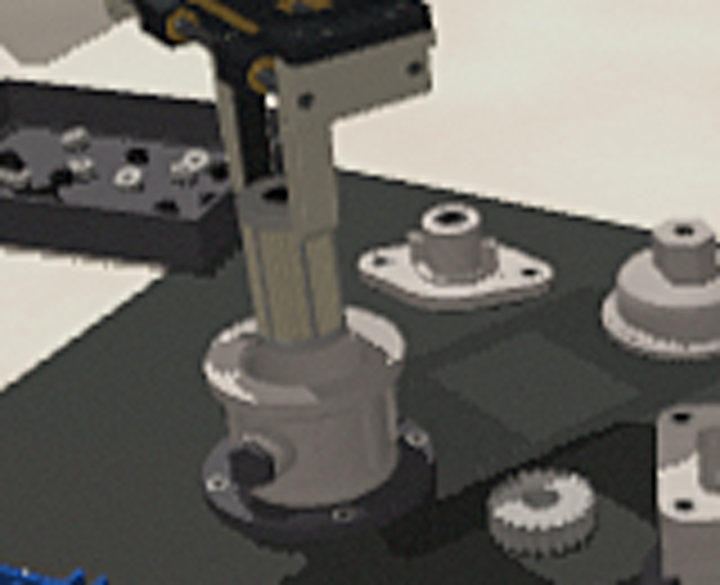

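The element hangs upright, centred over the bowl mouth (element about 300,340 and mouth about 305,357 in the crop). I'll lower it now.

```bash
python3 -m crank '[[[0,0,-0.35],0],[[0,0,-0.35],0],[[0,0,-0.25],0],[[0,0,-0.1],0],[[0,0,0],0]]';  python3 -m crank '[[[0,0,-0.06],0],[[0,0,-0.02],0],[[0,0,0],0],[[0,0,0],0]]'
```

```text
time: 6.4
ee_pos: [644.9, -255.4, 82.7]
tool_rot: [-0.0, 0.232, 0.973, 0.0]
contact_force: [0.0, 0.9, -0.9]
finger_gap: 43.6
grasp_force: 20.0
time: 6.9
ee_pos: [645.0, -255.5, 78.5]
tool_rot: [0.0, 0.232, 0.973, -0.0]
contact_force: [0.7, -0.1, -1.8]
finger_gap: 43.3
grasp_force: 20.0
```

```bash
python3 -m crank '[[[0,0,-0.012],0],[[0,0,0],0],[[0,0,0],0]]';  python3 -m crank '[[[0,0,-0.01],0],[[0,0,0],0],[[0,0,0],0]]'
```

```text
time: 7.28
ee_pos: [645.0, -255.4, 77.6]
tool_rot: [0.0, 0.232, 0.973, -0.0]
contact_force: [0.6, 0.5, -0.4]
finger_gap: 43.7
grasp_force: 20.0
time: 7.65
ee_pos: [645.0, -255.4, 77.2]
tool_rot: [0.0, 0.232, 0.973, -0.0]
contact_force: [-0.9, 1.2, 0.4]
finger_gap: 43.6
grasp_force: 20.0
```

```bash
python3 -m crank '[[[0,0,0],0],[[0,0,0],0],[[0,0,0],0],[[0,0,0],0]]' -0.5;  python3 -m crank '[[[0,0,0.2],0],[[0,0,0.7],0],[[0,0,0.8],0],[[0,0,0],0]]';  python3 -m crank '[[[-0.744,0.34,0],0.63],[[-0.744,0.34,0],0.63],[[-0.744,0.34,0],0],[[-0.744,0.34,0],0],[[-0.744,0.34,0],0]]';python3 -m crank '[[[0,0,0],0],[[0,0,0],0]]'
python3 - <<'E'
from h import *
import cv2
im=manip.camera("top")[:,:,::-1]
cv2.imwrite("pics/t2.png",cv2.resize(im[100:290,360:500],None,fx=3,fy=3,interpolation=cv2.INTER_CUBIC))
s=manip.state();t=s["tool_rot"];print(np.degrees(np.arctan2(t[2]**2-t[1]**2,2*t[1]*t[2])),s["ee_pos"],(np.array([421.7,-152.3])-s["ee_pos"][:2])/60)
E
```

```text
time: 8.15
ee_pos: [644.9, -255.4, 77.0]
tool_rot: [-0.0, 0.232, 0.973, -0.0]
contact_force: [-0.6, 0.1, -0.8]
finger_gap: 69.5
grasp_force: 0.0
time: 8.65
ee_pos: [646.3, -256.0, 184.7]
tool_rot: [0.004, 0.232, 0.973, -0.001]
contact_force: [0.1, 0.2, 0.5]
finger_gap: 69.6
grasp_force: 0.0
time: 9.28
ee_pos: [420.2, -152.7, 178.6]
tool_rot: [-0.0, 0.139, 0.99, 0.0]
contact_force: [0.4, -0.4, 0.5]
finger_gap: 69.7
grasp_force: 0.0
time: 9.52
ee_pos: [422.1, -153.6, 179.2]
tool_rot: [0.0, 0.139, 0.99, -0.0]
contact_force: [0.1, -0.7, -0.1]
finger_gap: 69.6
grasp_force: 0.0
74.02454555198668 [ 422.29729907 -153.68941594  178.97326146] [-0.00995498  0.02315693]
```

View pics/t2.png

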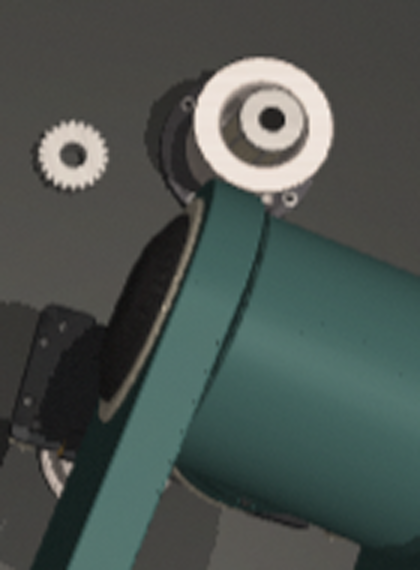

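The element stands upright in the bowl, its top centre at about (450.4, 139.4). Next is the cap.

```bash
python3 -c "
from h import *
print(px([644.7,-254.6,90]))"; python3 -m crank '[[[-0.008,0.02,-0.8],0],[[0,0,-0.8],0],[[0,0,-0.5],0],[[0,0,-0.26],0],[[0,0,0],0]]';python3 -m crank '[[[0,0,0],0],[[0,0,0],0]]'
```

```text
[450.16923554 138.92618685]
time: 10.2
ee_pos: [421.3, -152.3, 36.8]
tool_rot: [-0.001, 0.139, 0.99, 0.0]
contact_force: [-0.5, -0.1, 0.9]
finger_gap: 70.3
grasp_force: 0.0
time: 10.45
ee_pos: [421.9, -152.5, 38.6]
tool_rot: [0.001, 0.139, 0.99, -0.0]
contact_force: [-0.5, 0.5, 0.2]
finger_gap: 69.8
grasp_force: 0.0
```

```bash
python3 -m crank '[[[0,0,0],0],[[0,0,0],0],[[0,0,0],0],[[0,0,0],0],[[0,0,0],0]]' 1 30; python3 -m crank '[[[0,0,0],0],[[0,0,0.3],0],[[0,0,0.8],0],[[0,0,0.9],0],[[0,0,0],0]]'; python3 -m crank '[[[0.744,-0.34,0],0],[[0.744,-0.34,0],0],[[0.744,-0.34,0],0],[[0.744,-0.34,0],0],[[0.744,-0.34,0],0]]';python3 -m crank '[[[0,0,0],0],[[0,0,0],0],[[0,0,0],0]]'
```

```text
time: 11.08
ee_pos: [421.3, -152.2, 37.4]
tool_rot: [-0.0, 0.139, 0.99, 0.0]
contact_force: [0.2, 0.5, 1.3]
finger_gap: 32.2
grasp_force: 29.7
time: 11.7
ee_pos: [422.7, -152.9, 162.6]
tool_rot: [0.003, 0.139, 0.99, -0.001]
contact_force: [0.0, -0.1, -3.2]
finger_gap: 32.0
grasp_force: 29.7
time: 12.32
ee_pos: [645.5, -254.8, 156.4]
tool_rot: [-0.001, 0.139, 0.99, 0.0]
contact_force: [0.3, 0.0, -1.6]
finger_gap: 31.9
grasp_force: 29.7
time: 12.7
ee_pos: [643.8, -253.9, 157.8]
tool_rot: [0.0, 0.139, 0.99, -0.0]
contact_force: [-0.1, 0.3, -2.6]
finger_gap: 31.3
grasp_force: 29.8
```

```bash
python3 -m crank '[[[0.015,-0.012,-0.3],0],[[0,0,-0.25],0],[[0,0,-0.1],0],[[0,0,0],0],[[0,0,0],0]]'; python3 -m crank '[[[0,0,-0.06],0],[[0,0,-0.025],0],[[0,0,0],0],[[0,0,0],0]]'
python3 - <<'E'
from h import *
import cv2
im=manip.camera("scene")[:,:,::-1]
cv2.imwrite("pics/s3.png",cv2.resize(im[120:250,140:300],None,fx=4.5,fy=4.5,interpolation=cv2.INTER_CUBIC))
E
```

```text
time: 13.32
ee_pos: [645.6, -255.0, 118.9]
tool_rot: [0.0, 0.139, 0.99, -0.0]
contact_force: [0.4, 0.6, -1.4]
finger_gap: 31.6
grasp_force: 29.8
time: 13.82
ee_pos: [645.4, -255.0, 113.4]
tool_rot: [0.0, 0.139, 0.99, -0.0]
contact_force: [-0.6, -0.5, -1.9]
finger_gap: 31.8
grasp_force: 29.8
```

View pics/s3.png

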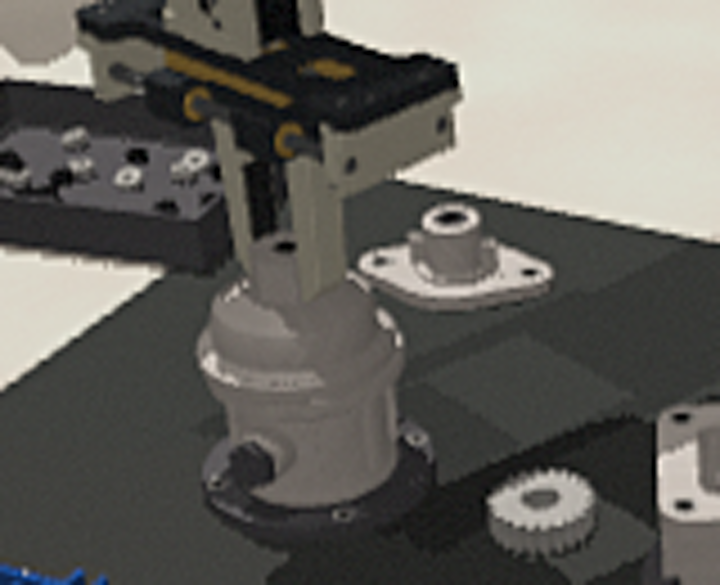

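The cap hangs level, its flange (197–404) matching the bowl flange (203–405) to about 1 mm. I'll set it down.

```bash
python3 -m crank '[[[-0.005,0.006,-0.015],0],[[0,0,0],0],[[0,0,0],0]]'; python3 -m crank '[[[0,0,-0.012],0],[[0,0,0],0],[[0,0,0],0]]'; python3 -m crank '[[[0,0,-0.008],0],[[0,0,0],0],[[0,0,0],0]]'
```

```text
time: 14.25
ee_pos: [645.1, -254.6, 112.4]
tool_rot: [-0.0, 0.139, 0.99, 0.0]
contact_force: [-0.4, -0.0, -2.9]
finger_gap: 32.1
grasp_force: 29.8
time: 14.62
ee_pos: [645.1, -254.6, 111.7]
tool_rot: [0.0, 0.139, 0.99, 0.0]
contact_force: [0.1, -0.3, -3.0]
finger_gap: 31.6
grasp_force: 29.8
time: 15.0
ee_pos: [645.2, -254.6, 111.5]
tool_rot: [0.0, 0.139, 0.99, -0.0]
contact_force: [1.5, 0.1, 0.8]
finger_gap: 31.8
grasp_force: 29.8
```

```bash
python3 -m crank '[[[0,0,0],0],[[0,0,0],0],[[0,0,0],0],[[0,0,0],0]]' -0.5;  python3 -m crank '[[[0,0,0.3],0],[[0,0,0.7],0],[[0,0,0],0]]';  python3 -m crank '[[[-0.543,0.72,0],0],[[-0.543,0.72,0],0],[[-0.543,0.72,0],0],[[-0.543,0.72,0],0],[[-0.543,0.72,0],0]]';python3 -m crank '[[[-0.543,0.72,0],0],[[0,0,0],0],[[0,0,0],0]]'
python3 - <<'E'
from h import *
import cv2
im=manip.camera("top")[:,:,::-1]
cv2.imwrite("pics/t4.png",cv2.resize(im[100:200,400:500],None,fx=6,fy=6,interpolation=cv2.INTER_CUBIC))
s=manip.state();print((np.array([449.6,4.5])-s["ee_pos"][:2])/60, px([644.7,-254.6,131]),px([644.7,-254.6,82]))
E
```

```text
time: 15.5
ee_pos: [645.1, -254.6, 111.2]
tool_rot: [-0.0, 0.139, 0.99, -0.0]
contact_force: [0.4, -0.4, -0.0]
finger_gap: 66.9
grasp_force: 0.0
time: 15.88
ee_pos: [646.4, -255.1, 176.6]
tool_rot: [0.003, 0.139, 0.99, -0.001]
contact_force: [-0.0, -0.2, 0.1]
finger_gap: 69.9
grasp_force: 0.0
time: 16.5
ee_pos: [480.9, -37.4, 171.6]
tool_rot: [0.0, 0.139, 0.99, 0.0]
contact_force: [0.5, 0.8, 0.3]
finger_gap: 70.2
grasp_force: 0.0
time: 16.88
ee_pos: [449.9, 4.5, 171.7]
tool_rot: [0.001, 0.139, 0.99, -0.0]
contact_force: [-0.5, -0.8, 0.4]
finger_gap: 69.7
grasp_force: 0.0
[-0.00670051  0.00573378] [456.09702082 132.58122504] [449.07372673 140.09879368]
```

View pics/t4.png

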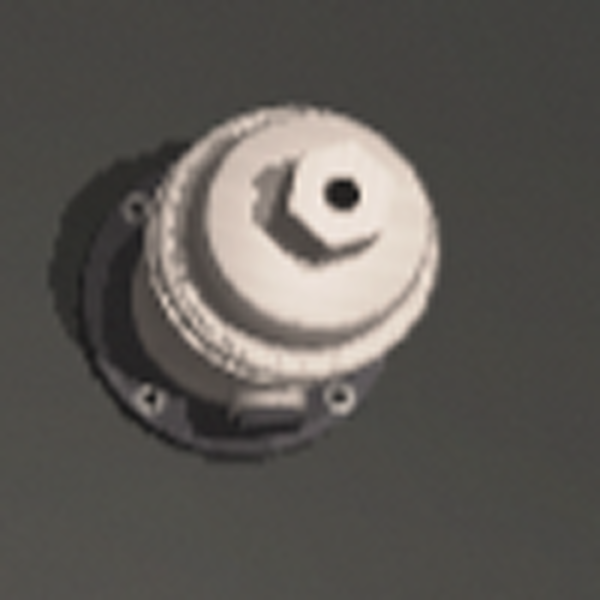

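The cap sits flat on the bowl, its hole at about (456.6, 131.8) within 1 mm of prediction. My crop readings carried a 0.4 px bias, so I'll refine with centroids in the raw images.

```bash
cat > m.py <<'E'
from h import *
import cv2
def hole(g,u,v,r=4):
    "intensity-weighted centroid of the dark hole near (u,v)"
    u0,v0=int(round(u)),int(round(v)); p=g[v0-r:v0+r+1,u0-r:u0+r+1].astype(float)
    W=np.clip(p.max()*.75-p,0,None); n,l,s,c=cv2.connectedComponentsWithStats((W>0).astype(np.uint8)); W*=l==l[r,r]
    y,x=np.mgrid[-r:r+1,-r:r+1]; return u0+(W*x).sum()/W.sum(),v0+(W*y).sum()/W.sum()
def rep(n,P):
    P=np.array(P); c=P.mean(0); print(n,c.round(2),"d",[round(float(np.linalg.norm(P[i]-P[i-1])),1) for i in range(len(P))],"ang",[round(float(np.degrees(np.arctan2(*(P[i]-P[i-1])[::-1]))),2) for i in range(len(P))])
E
python3 - <<'E'
from m import *
g=cv2.imread("pics/top0.png",0)
for n,l,z in [("pump",[(185.6,160.4),(228.6,152.1)],74),("sel",[(305.4,132.4),(337.1,117.6),(352.9,148.1),(320.6,163.1)],74),("sq",[(315.4,213.9),(345.6,229.4),(329.9,260.1),(299.4,244.1)],10),("cap",[(399.6,248.9)],57),("ear",[(442.9,249.6),(483.4,239.6)],10),("earhub",[(468.4,243.4)],42)]:
    rep(n,[w(hole(g,*q),z) for q in l])
sub=(g[112:170,415:480]>150).astype(np.uint8)
cs=max(cv2.findContours(sub,0,1)[0],key=len); e=cv2.fitEllipse(cs); print(e); rep("bowl",[w((e[0][0]+415,e[0][1]+112),74)])
g=manip.camera("top"); g=cv2.cvtColor(g,cv2.COLOR_RGB2GRAY); rep("cap now",[w(hole(g,456.6,131.8),131)])
E
```

```text
pump [610.39 244.83] d [90.1, 90.1] ang [101.36, -78.64]
sel [645.81  -7.16] d [73.9, 73.7, 73.7, 73.7] ang [26.08, -64.06, -153.88, 116.05]
sq [450.35   5.39] d [74.0, 73.8, 73.9, 73.9] ang [-27.04, -117.0, 153.02, 63.07]
cap [ 422.41 -151.47] d [0.0] ang [0.0]
ear [ 434.78 -295.77] d [90.1, 90.1] ang [103.87, -76.13]
earhub [ 435.   -295.83] d [0.0] ang [0.0]
((32.38650131225586, 29.189048767089844), (43.30208969116211, 45.80449676513672), 117.85775756835938)
bowl [ 644.83 -253.34] d [0.0] ang [0.0]
cap now [ 646.11 -255.64] d [0.0] ang [0.0]
```

```bash
cat >> m.py <<'E'
from scipy.ndimage import map_coordinates
from scipy.optimize import least_squares
def circ(g,c,R,z,span=95):
    "fit centre of a bright disc's top edge, radius R height z, using its side away from the camera"
    o=manip.camera_params("top")["cam_to_world"][:2,3]; a0=np.arctan2(*(np.array(c)-o)[::-1]); E=[]
    rr=np.arange(R-6,R+6,.25)
    for a in a0+np.radians(np.arange(-span,span+1,3)):
        P=np.array([px([c[0]+r*np.cos(a),c[1]+r*np.sin(a),z]) for r in rr])
        I=map_coordinates(g.astype(float),[P[:,1],P[:,0]],order=1); d=-np.gradient(np.convolve(I,np.ones(5)/5,"same"))[4:-4]; d=np.clip(d-.4*d.max(),0,None)
        r=(d*rr[4:-4]).sum()/d.sum(); E.append([c[0]+r*np.cos(a),c[1]+r*np.sin(a)])
    E=np.array(E); f=least_squares(lambda p:np.hypot(*(E-p[:2]).T)-p[2],[*c,R],loss="soft_l1",f_scale=.5)
    return f.x.round(2),round(float(np.sqrt(np.mean(f.fun**2))),2)
E
python3 - <<'E'
from m import *
g=cv2.imread("pics/top0.png",0); n=cv2.cvtColor(manip.camera("top"),cv2.COLOR_RGB2GRAY)
for s in (75,95,180): print(s,"bowl",circ(g,(644.8,-254),48,74,s),"cap now",circ(n,(645.5,-254.5),48,82,s),"cap before",circ(g,(422,-152),48,8,s))
E
```

```text
Traceback (most recent call last):
  File "m.py", line 17, in circ
    P=np.array([px([c[0]+r*np.cos(a),c[1]+r*np.sin(a),z]) for r in rr])
                ~~^^^^^^^^^^^^^^^^^^^^^^^^^^^^^^^^^^^^^^^
  File "h.py", line 8, in px
    p=manip.camera_params(cam); T=p["cam_to_world"]; c=T[:3,:3].T@(np.array(X,float)-T[:3,3])
ValueError: time passes only in moves, steps and waits
```

```bash
sed -i 's/^from plant import manip/from plant import manip\nimport functools\ncp=functools.lru_cache(manip.camera_params)/; s/manip.camera_params(cam)/cp(cam)/' h.py; sed -i 's/manip.camera_params("top")/cp("top")/' m.py
python3 - <<'E'
from m import *
g=cv2.imread("pics/top0.png",0); n=cv2.cvtColor(manip.camera("top"),cv2.COLOR_RGB2GRAY)
for s in (75,95,180): print(s,"bowl",circ(g,(644.8,-254),48,74,s),"cap now",circ(n,(645.5,-254.5),48,82,s),"cap before",circ(g,(422,-152),48,8,s))
E
```

```text
75 bowl (array([ 645.75, -253.34,   47.84]), 0.24) cap now (array([ 645.69, -254.82,   47.87]), 0.34) cap before (array([ 422.52, -151.1 ,   47.7 ]), 0.24)
95 bowl (array([ 645.51, -253.23,   48.04]), 0.24) cap now (array([ 645.5 , -254.64,   48.08]), 0.32) cap before (array([ 422.42, -150.97,   47.82]), 0.29)
180 bowl (array([ 645.41, -253.25,   48.08]), 0.27) cap now (array([ 645.34, -254.21,   48.34]), 0.98) cap before (array([ 422.46, -151.18,   47.69]), 0.31)
```

Refined results:

| Item | Centre (mm) | Note |
|---|---|---|
| Bowl | (645.6, −253.3) | |
| Cap as placed | (645.6, −254.7) | 1.4 mm off in y, to be nudged later |

The square cover is next.

```bash
python3 -m crank '[[[0.008,0.014,-0.8],0],[[0,0,-0.8],0],[[0,0,-0.6],0],[[0,0,-0.36],0],[[0,0,0],0]]';python3 -m crank '[[[0,0,0],0],[[0,0,0],0]]'; python3 -m crank '[[[0,0,0],0],[[0,0,0],0],[[0,0,0],0],[[0,0,0],0],[[0,0,0],0]]' 1 30; python3 -m crank '[[[0,0,0],0],[[0,0,0.3],0],[[0,0,0.8],0],[[0,0,0.9],0],[[0,0,0],0]]'
```

```text
time: 17.7
ee_pos: [449.3, 5.0, 16.1]
tool_rot: [-0.002, 0.139, 0.99, -0.0]
contact_force: [-0.3, 0.6, 0.7]
finger_gap: 70.0
grasp_force: 0.0
time: 17.95
ee_pos: [450.8, 5.3, 18.7]
tool_rot: [0.001, 0.139, 0.99, 0.0]
contact_force: [0.3, -0.1, -0.7]
finger_gap: 70.2
grasp_force: 0.0
time: 18.58
ee_pos: [450.1, 5.5, 17.6]
tool_rot: [-0.0, 0.139, 0.99, 0.0]
contact_force: [-0.2, 0.7, 0.8]
finger_gap: 31.5
grasp_force: 30.0
time: 19.2
ee_pos: [451.7, 5.4, 142.8]
tool_rot: [0.004, 0.139, 0.99, 0.0]
contact_force: [0.2, -0.0, -2.4]
finger_gap: 31.6
grasp_force: 30.0
```

```bash
python3 -m crank '[[[0.652,-0.042,0],-0.86],[[0.652,-0.042,0],-0.86],[[0.652,-0.042,0],-0.86],[[0.652,-0.042,0],-0.86],[[0.652,-0.042,0],-0.86]]'; python3 -m crank '[[[0,0,0],0],[[0,0,0],0],[[0,0,0],0]]'
python3 - <<'E'
from m import *
s=manip.state();t=s["tool_rot"];print(np.degrees(np.arctan2(t[2]**2-t[1]**2,2*t[1]*t[2])),s["ee_pos"])
im=manip.camera("top")[:,:,::-1]
cv2.imwrite("pics/t5.png",cv2.resize(im[70:190,260:400],None,fx=5,fy=5,interpolation=cv2.INTER_CUBIC))
E
```

```text
time: 19.82
ee_pos: [646.5, -7.2, 136.7]
tool_rot: [-0.001, 0.448, 0.894, -0.0]
contact_force: [0.2, -0.3, -1.5]
finger_gap: 31.3
grasp_force: 30.0
time: 20.2
ee_pos: [644.9, -7.0, 137.7]
tool_rot: [-0.0, 0.445, 0.895, -0.0]
contact_force: [0.1, -0.2, -3.1]
finger_gap: 31.3
grasp_force: 30.0
37.11823378881764 [644.92659661  -7.03530036 137.70243679]
```

View pics/t5.png

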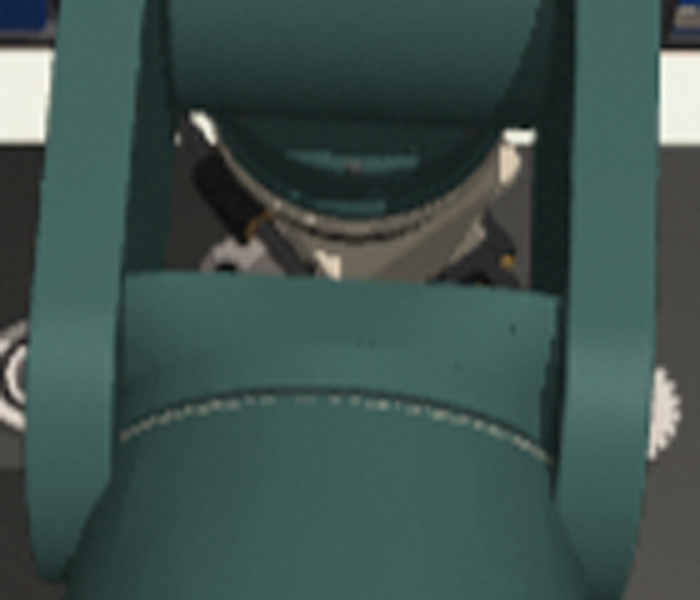

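The arm hides the cover here, so I'll lower it and check afterwards.

```bash
python3 -m crank '[[[0.013,-0.001,-0.35],0],[[0,0,-0.25],0],[[0,0,-0.1],0],[[0,0,0],0],[[0,0,0],0]]'; python3 -m crank '[[[0,0,-0.025],0],[[0,0,0],0],[[0,0,-0.012],0],[[0,0,0],0],[[0,0,0],0]]'; python3 -m crank '[[[0,0,-0.01],0],[[0,0,0],0],[[0,0,0],0]]'; python3 -m crank '[[[0,0,-0.008],0],[[0,0,0],0],[[0,0,0],0]]'
```

```text
time: 20.88
ee_pos: [646.7, -7.2, 96.1]
tool_rot: [0.0, 0.446, 0.895, 0.0]
contact_force: [-0.8, 0.2, -3.2]
finger_gap: 31.2
grasp_force: 30.0
time: 21.5
ee_pos: [646.5, -7.2, 93.4]
tool_rot: [0.0, 0.446, 0.895, 0.0]
contact_force: [-0.2, 0.2, -2.2]
finger_gap: 31.2
grasp_force: 30.0
time: 21.88
ee_pos: [646.5, -7.2, 92.8]
tool_rot: [-0.0, 0.446, 0.895, -0.0]
contact_force: [0.0, 0.0, -3.2]
finger_gap: 31.7
grasp_force: 30.0
time: 22.25
ee_pos: [646.4, -7.2, 92.3]
tool_rot: [-0.0, 0.446, 0.895, -0.0]
contact_force: [0.3, -0.4, -2.6]
finger_gap: 31.8
grasp_force: 30.0
```

```bash
python3 -m crank '[[[-0.01,0.001,-0.01],0],[[0,0,0],0],[[0,0,0],0]]'; python3 -m crank '[[[0,0,-0.008],0],[[0,0,0],0],[[0,0,0],0]]'
```

```text
time: 22.62
ee_pos: [645.9, -7.2, 91.7]
tool_rot: [0.0, 0.446, 0.895, 0.0]
contact_force: [-0.0, -1.0, -2.1]
finger_gap: 31.3
grasp_force: 30.0
time: 23.0
ee_pos: [645.9, -7.1, 91.7]
tool_rot: [0.0, 0.446, 0.895, 0.0]
contact_force: [-4.2, -0.1, 5.6]
finger_gap: 31.3
grasp_force: 30.0
```

```bash
python3 -m crank '[[[0,0,0],0],[[0,0,0],0],[[0,0,0],0],[[0,0,0],0]]' -0.5;  python3 -m crank '[[[0,0,0.4],0],[[0,0,0.7],0],[[0,0,0],0]]';  python3 -m crank '[[[-0.503,-0.687,0],0],[[-0.503,-0.687,0],0],[[-0.503,-0.687,0],0],[[-0.503,-0.687,0],0],[[-0.503,-0.687,0],0]]';python3 -m crank '[[[-0.503,-0.687,0],0],[[-0.503,-0.687,0],0],[[0,0,0],0],[[0,0,0],0]]'
python3 - <<'E'
from m import *
n=manip.camera("top")[:,:,::-1]
cv2.imwrite("pics/t6f.png",n);cv2.imwrite("pics/t6.png",cv2.resize(n[90:190,290:380],None,fx=6,fy=6,interpolation=cv2.INTER_CUBIC))
g=cv2.cvtColor(n,cv2.COLOR_BGR2GRAY); c=np.array([645.8,-7.2])
H=[px([*(c+52.2*np.array([np.cos(a),np.sin(a)])),84]) for a in np.radians(26.05+45+90*np.arange(4))]
rep("sq",[w(hole(g,*q),84) for q in H])
print((np.array([434.85,-295.8])-manip.state()["ee_pos"][:2])/60)
E
```

```text
time: 23.5
ee_pos: [645.9, -7.1, 91.2]
tool_rot: [-0.0, 0.446, 0.895, -0.0]
contact_force: [0.1, -0.2, -0.1]
finger_gap: 66.2
grasp_force: 0.0
time: 23.88
ee_pos: [647.2, -7.2, 160.9]
tool_rot: [0.002, 0.446, 0.895, 0.001]
contact_force: [-0.3, -0.5, -0.1]
finger_gap: 69.7
grasp_force: 0.0
time: 24.5
ee_pos: [493.7, -214.3, 156.6]
tool_rot: [-0.0, 0.446, 0.895, -0.0]
contact_force: [0.8, -0.9, -0.0]
finger_gap: 69.9
grasp_force: 0.0
time: 25.0
ee_pos: [434.7, -295.4, 156.8]
tool_rot: [-0.0, 0.446, 0.895, 0.0]
contact_force: [-0.3, -0.7, -0.7]
finger_gap: 69.9
grasp_force: 0.0
sq [645.72  -8.48] d [74.2, 73.9, 74.0, 74.2] ang [116.19, -153.74, -64.02, 26.08]
[-0.00218279 -0.01278571]
```

View pics/t6.png

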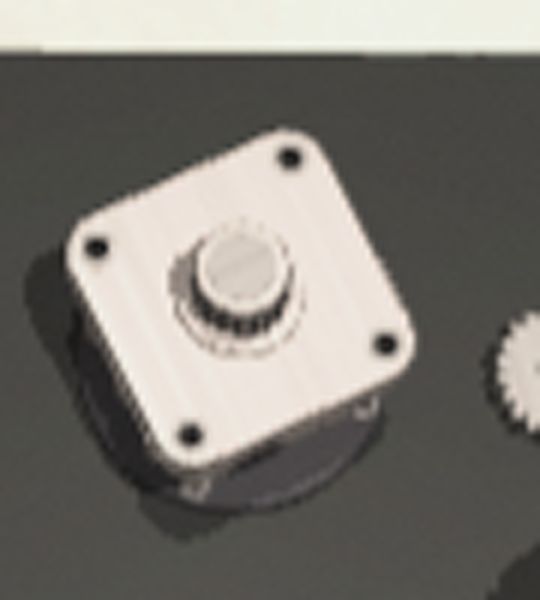

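The square cover is seated and its yaw is right, but it lies 1.3 mm low in y, like the cap. This is a consistent camera/arm bias, so I'll add +1.3 mm in y for the eared cover and nudge the other two later.

```bash
python3 -m crank '[[[-0.002,-0.008,-0.8],0],[[0,0,-0.8],0],[[0,0,-0.5],0],[[0,0,-0.25],0],[[0,0,0],0]]';python3 -m crank '[[[0,0,-0.02],0],[[0,0,0],0],[[0,0,0],0]]'; python3 -m crank '[[[0,0,0],0],[[0,0,0],0],[[0,0,0],0],[[0,0,0],0],[[0,0,0],0]]' 1 30; python3 -m crank '[[[0,0,0],0],[[0,0,0.3],0],[[0,0,0.9],0],[[0,0,0.9],0],[[0,0,0.3],0]]'
```

```text
time: 25.68
ee_pos: [434.7, -295.5, 15.8]
tool_rot: [-0.001, 0.445, 0.895, 0.0]
contact_force: [-0.3, 0.4, -0.2]
finger_gap: 69.8
grasp_force: 0.0
time: 26.05
ee_pos: [434.7, -296.4, 15.7]
tool_rot: [0.001, 0.446, 0.895, -0.0]
contact_force: [-0.2, -0.3, 0.5]
finger_gap: 70.0
grasp_force: 0.0
time: 26.68
ee_pos: [434.5, -296.1, 15.0]
tool_rot: [0.0, 0.446, 0.895, 0.0]
contact_force: [0.6, 0.8, 0.4]
finger_gap: 33.5
grasp_force: 30.0
time: 27.3
ee_pos: [435.2, -296.7, 163.4]
tool_rot: [0.002, 0.446, 0.895, -0.001]
contact_force: [0.2, -0.7, -3.4]
finger_gap: 33.4
grasp_force: 30.0
```

```bash
python3 -m crank '[[[0.267,0.82,0],0],[[0.267,0.82,0],0],[[0.267,0.82,0],0],[[0.267,0.82,0],0],[[0.267,0.82,0],-0.292]]'; python3 -m crank '[[[0.267,0.82,0],0],[[0.267,0.82,0],0],[[0.267,0.82,0],0],[[0.267,0.82,0],0],[[0.267,0.82,0],0]]'; python3 -m crank '[[[0.267,0.82,0],0],[[0,0,0],0],[[0,0,0],0],[[0,0,0],0]]'
python3 - <<'E'
from m import *
s=manip.state();t=s["tool_rot"];print(np.degrees(np.arctan2(t[2]**2-t[1]**2,2*t[1]*t[2])),(np.array([610.5,246.0])-s["ee_pos"][:2])/60)
E
```

```text
time: 27.92
ee_pos: [514.4, -48.5, 158.4]
tool_rot: [-0.0, 0.466, 0.885, -0.0]
contact_force: [0.9, 0.6, -2.5]
finger_gap: 33.6
grasp_force: 30.0
time: 28.55
ee_pos: [594.6, 197.5, 158.1]
tool_rot: [-0.0, 0.465, 0.885, -0.001]
contact_force: [0.5, -0.4, -2.7]
finger_gap: 33.4
grasp_force: 30.0
time: 29.05
ee_pos: [610.5, 244.0, 158.9]
tool_rot: [-0.0, 0.466, 0.885, -0.0]
contact_force: [0.2, -1.4, -4.0]
finger_gap: 33.5
grasp_force: 30.0
34.50415776734308 [9.17077347e-06 3.37825518e-02]
```

```bash
python3 -m crank '[[[0,0.034,-0.5],0],[[0,0,-0.4],0],[[0,0,-0.15],0],[[0,0,0],0],[[0,0,0],0]]'; python3 -m crank '[[[0,0,-0.04],0],[[0,0,0],0],[[0,0,-0.015],0],[[0,0,0],0],[[0,0,0],0]]'; python3 -m crank '[[[0,0,-0.01],0],[[0,0,0],0],[[0,0,0],0]]'; python3 -m crank '[[[0,0,-0.008],0],[[0,0,0],0],[[0,0,0],0]]'
```

```text
time: 29.68
ee_pos: [611.2, 247.0, 97.4]
tool_rot: [0.001, 0.465, 0.885, 0.001]
contact_force: [-0.4, 0.8, -3.1]
finger_gap: 33.3
grasp_force: 30.0
time: 30.3
ee_pos: [610.7, 247.1, 92.7]
tool_rot: [-0.0, 0.465, 0.885, 0.0]
contact_force: [0.2, 0.4, -2.9]
finger_gap: 33.5
grasp_force: 30.0
time: 30.68
ee_pos: [610.7, 247.1, 92.1]
tool_rot: [-0.0, 0.465, 0.885, -0.0]
contact_force: [-0.2, -0.2, -2.9]
finger_gap: 33.7
grasp_force: 30.0
time: 31.05
ee_pos: [610.7, 247.1, 91.6]
tool_rot: [-0.0, 0.465, 0.885, -0.0]
contact_force: [-0.5, 0.4, -3.8]
finger_gap: 33.6
grasp_force: 30.0
```

```bash
python3 -m crank '[[[-0.003,-0.018,-0.02],0],[[0,0,0],0],[[0,0,0],0]]'; python3 -m crank '[[[0,0,-0.01],0],[[0,0,0],0],[[0,0,0],0]]'; python3 -m crank '[[[0,0,-0.008],0],[[0,0,0],0],[[0,0,0],0]]'
```

```text
time: 31.42
ee_pos: [610.5, 246.0, 90.4]
tool_rot: [0.0, 0.465, 0.885, -0.0]
contact_force: [-0.6, -0.2, -2.3]
finger_gap: 32.9
grasp_force: 30.0
time: 31.8
ee_pos: [610.5, 246.0, 89.8]
tool_rot: [0.0, 0.465, 0.885, -0.0]
contact_force: [-0.2, -0.2, -2.3]
finger_gap: 33.4
grasp_force: 30.0
time: 32.17
ee_pos: [610.5, 246.0, 89.4]
tool_rot: [-0.0, 0.465, 0.885, -0.0]
contact_force: [0.8, 0.4, -2.5]
finger_gap: 33.5
grasp_force: 30.0
```

```bash
python3 -m crank '[[[0,0,-0.008],0],[[0,0,0],0],[[0,0,0],0]]'; python3 -m crank '[[[0,0,-0.005],0],[[0,0,0],0],[[0,0,0],0]]'
```

```text
time: 32.55
ee_pos: [610.5, 246.0, 89.0]
tool_rot: [0.0, 0.465, 0.885, 0.0]
contact_force: [-0.7, 0.4, -0.4]
finger_gap: 33.4
grasp_force: 30.0
time: 32.92
ee_pos: [610.6, 246.0, 89.0]
tool_rot: [0.0, 0.465, 0.885, 0.0]
contact_force: [-3.7, -1.2, 5.9]
finger_gap: 33.6
grasp_force: 30.0
```

```bash
python3 -m crank '[[[0,0,0],0],[[0,0,0],0],[[0,0,0],0],[[0,0,0],0]]' -0.5;  python3 -m crank '[[[0,0,0.4],0],[[0,0,0.8],0],[[0,0,0],0]]';  python3 -m crank '[[[-0.54,-0.7,0],0],[[-0.54,-0.7,0],0],[[-0.54,-0.7,0],0],[[-0.54,-0.7,0],0],[[-0.54,-0.7,0],0]]';python3 -m crank '[[[0,-0.5,0],0],[[0,0,0],0],[[0,0,0],0]]'
python3 - <<'E'
from m import *
n=manip.camera("top")[:,:,::-1]
cv2.imwrite("pics/t7f.png",n);cv2.imwrite("pics/t7.png",cv2.resize(n[90:220,160:490],None,fx=2.4,fy=2.4,interpolation=cv2.INTER_CUBIC))
g=cv2.cvtColor(n,cv2.COLOR_BGR2GRAY); c=np.array([645.8,-8.2])
H=[px([*(c+52.2*np.array([np.cos(a),np.sin(a)])),84]) for a in np.radians(26.05+45+90*np.arange(4))]
rep("sq",[w(hole(g,*q),84) for q in H])
c=np.array([610.4,244.8]); H=[px([*(c+45*s*np.array([np.cos(a),np.sin(a)])),84]) for a in [np.radians(101.4)] for s in(-1,1)]
rep("ear",[w(hole(g,*q),84) for q in H]); print(circ(g,(645.5,-254.5),48,82))
print(manip.state()["ee_pos"])
E
```

```text
time: 33.42
ee_pos: [610.5, 246.0, 88.5]
tool_rot: [-0.0, 0.465, 0.885, -0.0]
contact_force: [0.3, -0.0, -0.7]
finger_gap: 67.8
grasp_force: 0.0
time: 33.8
ee_pos: [611.9, 246.5, 164.9]
tool_rot: [0.002, 0.465, 0.885, 0.002]
contact_force: [0.3, 0.1, -1.3]
finger_gap: 70.0
grasp_force: 0.0
time: 34.42
ee_pos: [447.1, 35.0, 159.7]
tool_rot: [-0.0, 0.465, 0.885, -0.0]
contact_force: [1.2, 0.5, 0.5]
finger_gap: 69.6
grasp_force: 0.0
time: 34.8
ee_pos: [448.5, 6.3, 160.1]
tool_rot: [-0.0, 0.465, 0.885, -0.0]
contact_force: [-0.7, -0.3, 0.8]
finger_gap: 69.7
grasp_force: 0.0
sq [644.73  -8.34] d [74.2, 77.3, 76.3, 74.2] ang [116.19, -155.39, -61.54, 26.08]
ear [609.96 245.61] d [90.1, 90.1] ang [-78.54, 101.46]
(array([ 645.5 , -254.64,   48.08]), 0.31)
[448.54097752   6.59456686 160.16601664]
```

View pics/t7.png

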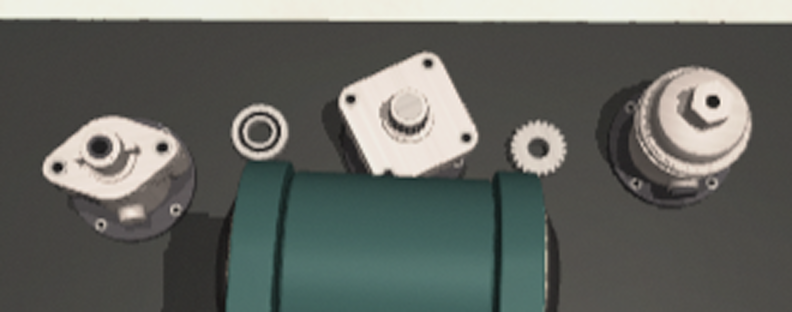

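All three covers are seated. The eared cover is within 0.9 mm and 0.1° of its target. I'll check the square cover's 1.3 mm and the eared cover with the scene camera.

Run:
```python
from m import *
n=manip.camera("scene")[:,:,::-1]; cv2.imwrite("pics/s7f.png",n)
g0=cv2.imread("pics/scene0.png",0); g=cv2.cvtColor(n,cv2.COLOR_BGR2GRAY)
for nm,c,rr,A in(("sq",(645.8,-7.5),52.2,26.05+45+90*np.arange(4)),("ear",(610.3,245),45,101.4+180*np.arange(2))):
  for G,z in((g0,74),(g,84)):
    for a in np.radians(A):
      q=px([c[0]+rr*np.cos(a),c[1]+rr*np.sin(a),z],"scene")
      try: h=hole(G,*q,3); print(nm,z,q.round(1),np.round(h,1),w(h,z,"scene").round(2))
      except Exception as e: print(nm,z,q,e)
```

```text
sq 74 [328.4 230.1] [328.4 230.5] [664.09  42.58]
sq 74 [325.6 210.8] [325.6 211.2] [597.92  10.22]
sq 74 [291.  211.9] [290.9 212.3] [630.58 -56.3 ]
sq 74 [291.6 231.3] [291.5 231.8] [696.9  -23.91]
sq 84 [328.4 226. ] [327.8 226.3] [664.32  41.11]
sq 84 [325.6 206.8] [326.1 205.5] [590.78   8.34]
sq 84 [290.9 207.9] [290.2 208.2] [630.86 -57.64]
sq 84 [291.5 227.2] [290.8 227.4] [696.62 -25.48]
ear 74 [457.2 241.2] [457.  241.4] [602.18 288.96]
ear 74 [410.9 236.1] [410.5 236.4] [620.49 200.46]
ear 84 [457.9 237. ] [458.  237.1] [601.61 289.35]
ear 84 [411.4 231.9] [411.4 232.1] [619.95 201.11]
```

The scene camera agrees: the square cover is off by −1.4 mm in y and the eared cover by only (−0.5, +0.5). I'll nudge the square cover +1.4 mm in y.

```bash
python3 -m crank '[[[0.822,-0.057,0],0],[[0.822,-0.057,0],0],[[0.822,-0.057,0],0],[[0.822,-0.057,0],0],[[0,0,0],0]]'; python3 -m crank '[[[0,0,0],0],[[0,0,-0.4],0],[[0,0,-0.5],0],[[0,0,-0.2],0],[[0,0,0],0]]'; python3 -m crank '[[[0,0,0],0],[[0,0,0],0]]'
```

```text
time: 35.52
ee_pos: [647.7, -6.9, 158.2]
tool_rot: [-0.001, 0.465, 0.885, -0.001]
contact_force: [-0.4, 0.0, -0.1]
finger_gap: 69.7
grasp_force: 0.0
time: 36.15
ee_pos: [645.2, -7.4, 94.7]
tool_rot: [-0.0, 0.465, 0.885, -0.0]
contact_force: [-0.5, 0.8, 0.6]
finger_gap: 69.8
grasp_force: 0.0
time: 36.4
ee_pos: [646.2, -7.7, 95.8]
tool_rot: [0.001, 0.465, 0.885, 0.0]
contact_force: [0.4, -0.3, 0.5]
finger_gap: 69.3
grasp_force: 0.0
```

```bash
python3 -m crank '[[[0,0,0],0],[[0,0,0],0],[[0,0,0],0],[[0,0,0],0],[[0,0,0],0]]' 1 30; python3 -m crank '[[[0,0,0.04],0],[[0,0,0],0],[[0,0.023,0],0],[[0,0,0],0],[[0,0,0],0]]'; python3 -m crank '[[[0,0,-0.02],0],[[0,0,0],0],[[0,0,-0.01],0],[[0,0,0],0],[[0,0,0],0]]'
```

```text
time: 37.02
ee_pos: [645.8, -7.7, 94.5]
tool_rot: [-0.0, 0.465, 0.885, 0.0]
contact_force: [-0.2, 0.3, -0.9]
finger_gap: 31.3
grasp_force: 30.0
time: 37.65
ee_pos: [645.8, -6.2, 96.9]
tool_rot: [-0.0, 0.465, 0.885, -0.0]
contact_force: [-0.1, 0.7, -2.6]
finger_gap: 31.4
grasp_force: 30.0
time: 38.28
ee_pos: [645.8, -6.3, 95.2]
tool_rot: [-0.0, 0.465, 0.885, -0.0]
contact_force: [-0.2, -1.1, -1.9]
finger_gap: 31.5
grasp_force: 30.0
```

```bash
python3 -m crank '[[[0,0,-0.01],0],[[0,0,0],0],[[0,0,-0.006],0],[[0,0,0],0],[[0,0,0],0]]'; python3 -m crank '[[[0,0,0],0],[[0,0,0],0],[[0,0,0],0],[[0,0,0],0]]' -0.5;  python3 -m crank '[[[0,0,0.4],0],[[0,0,0.8],0],[[0,0,0.4],0],[[0,0,0],0]]';  python3 -m crank '[[[0,-0.828,0],-0.477],[[0,-0.828,0],-0.477],[[0,-0.828,0],-0.477],[[0,-0.828,0],-0.477],[[0,-0.828,0],-0.477]]';python3 -m crank '[[[0,0,0],0],[[0,0,0],0]]'
python3 - <<'E'
from m import *
n=manip.camera("top")[:,:,::-1];cv2.imwrite("pics/t8f.png",n)
g=cv2.cvtColor(n,cv2.COLOR_BGR2GRAY); c=np.array([645.8,-7.2])
H=[px([*(c+52.2*np.array([np.cos(a),np.sin(a)])),84]) for a in np.radians(26.05+45+90*np.arange(4))]
rep("sq",[w(hole(g,*q),84) for q in H])
s=manip.state();t=s["tool_rot"];print(np.degrees(np.arctan2(t[2]**2-t[1]**2,2*t[1]*t[2])),s["ee_pos"],(np.array([645.1,-254.6])-s["ee_pos"][:2])/60)
E
```

```text
time: 38.9
ee_pos: [645.8, -6.3, 94.5]
tool_rot: [0.0, 0.465, 0.885, 0.0]
contact_force: [-1.6, 0.2, 3.5]
finger_gap: 31.7
grasp_force: 30.0
time: 39.4
ee_pos: [645.8, -6.3, 94.1]
tool_rot: [-0.0, 0.465, 0.885, -0.0]
contact_force: [-0.1, -0.4, -1.0]
finger_gap: 66.3
grasp_force: 0.0
time: 39.9
ee_pos: [646.5, -6.3, 192.3]
tool_rot: [0.002, 0.465, 0.885, 0.001]
contact_force: [0.4, 0.2, -0.5]
finger_gap: 69.7
grasp_force: 0.0
time: 40.52
ee_pos: [645.2, -256.2, 188.4]
tool_rot: [-0.001, 0.616, 0.788, -0.0]
contact_force: [1.3, 0.9, 0.3]
finger_gap: 69.7
grasp_force: 0.0
time: 40.78
ee_pos: [645.5, -254.4, 188.9]
tool_rot: [-0.001, 0.615, 0.788, -0.0]
contact_force: [0.0, 0.3, 0.4]
finger_gap: 69.8
grasp_force: 0.0
sq [645.41  -7.4 ] d [74.1, 74.0, 74.1, 74.1] ang [116.03, -153.88, -64.06, 26.08]
14.119117342852316 [ 645.67625262 -253.87165316  189.25757473] [-0.00960421 -0.01213911]
```

The square cover is now within 0.5 mm and 0.1°. The cap nudge follows.

```bash
python3 -m crank '[[[-0.008,-0.006,-0.5],0],[[0,0,-0.5],0],[[0,0,-0.22],0],[[0,0,0],0],[[0,0,0],0]]'; python3 -m crank '[[[0,0,0],0],[[0,0,0],0],[[0,0,0],0],[[0,0,0],0],[[0,0,0],0]]' 1 30; python3 -m crank '[[[0,0,0.04],0],[[0,0,0],0],[[0.002,0.023,0],0],[[0,0,0],0],[[0,0,0],0]]'; python3 -m crank '[[[0,0,-0.025],0],[[0,0,0],0],[[0,0,-0.01],0],[[0,0,0],0],[[0,0,0],0]]'
```

```text
time: 41.45
ee_pos: [645.9, -254.9, 118.5]
tool_rot: [0.001, 0.615, 0.788, 0.0]
contact_force: [0.2, -0.2, 0.4]
finger_gap: 69.5
grasp_force: 0.0
time: 42.08
ee_pos: [645.4, -255.1, 117.1]
tool_rot: [0.0, 0.615, 0.788, 0.0]
contact_force: [1.3, 0.9, -0.2]
finger_gap: 31.8
grasp_force: 29.8
time: 42.7
ee_pos: [645.4, -253.7, 119.3]
tool_rot: [-0.0, 0.615, 0.788, -0.0]
contact_force: [-0.2, -1.1, -2.7]
finger_gap: 31.8
grasp_force: 29.8
time: 43.32
ee_pos: [645.4, -253.7, 117.3]
tool_rot: [0.0, 0.615, 0.788, 0.0]
contact_force: [0.6, -0.3, -2.7]
finger_gap: 32.0
grasp_force: 29.8
```

```bash
python3 -m crank '[[[0,0,-0.007],0],[[0,0,0],0],[[0,0,-0.003],0],[[0,0,0],0],[[0,0,0],0]]'; python3 -m crank '[[[0,0,0],0],[[0,0,0],0],[[0,0,0],0],[[0,0,0],0]]' -0.5;  python3 -m crank '[[[0,0,0.4],0],[[0,0,0.8],0],[[0,0,0.4],0],[[0,0,0],0]]';  python3 -m crank '[[[-0.7,0.6,0],0],[[-0.7,0.6,0],0],[[-0.7,0.6,0],0],[[-0.7,0.6,0],0],[[0,0,0],0]]'
python3 - <<'E'
from m import *
n=manip.camera("top")[:,:,::-1];cv2.imwrite("pics/t9f.png",n)
cv2.imwrite("pics/t9.png",cv2.resize(n[90:290,150:500],None,fx=2.2,fy=2.2,interpolation=cv2.INTER_CUBIC))
g=cv2.cvtColor(n,cv2.COLOR_BGR2GRAY); print(circ(g,(645.5,-253.5),48,82),manip.state()["ee_pos"])
E
```

```text
time: 43.95
ee_pos: [645.5, -253.7, 117.1]
tool_rot: [0.0, 0.615, 0.788, 0.0]
contact_force: [-3.0, 1.5, 4.1]
finger_gap: 32.0
grasp_force: 29.8
time: 44.45
ee_pos: [645.5, -253.7, 116.6]
tool_rot: [-0.0, 0.615, 0.788, -0.0]
contact_force: [0.2, -0.7, -0.3]
finger_gap: 67.1
grasp_force: 0.0
time: 44.95
ee_pos: [646.0, -253.9, 214.9]
tool_rot: [0.002, 0.615, 0.788, 0.0]
contact_force: [-0.2, 0.6, -0.8]
finger_gap: 70.3
grasp_force: 0.0
time: 45.58
ee_pos: [475.5, -108.0, 212.1]
tool_rot: [0.0, 0.615, 0.789, 0.0]
contact_force: [0.2, -0.4, -0.0]
finger_gap: 70.0
grasp_force: 0.0
(array([ 644.95, -254.01,   47.07]), 1.14) [ 476.68266463 -108.98122293  212.1239562 ]
```

View pics/t9.png

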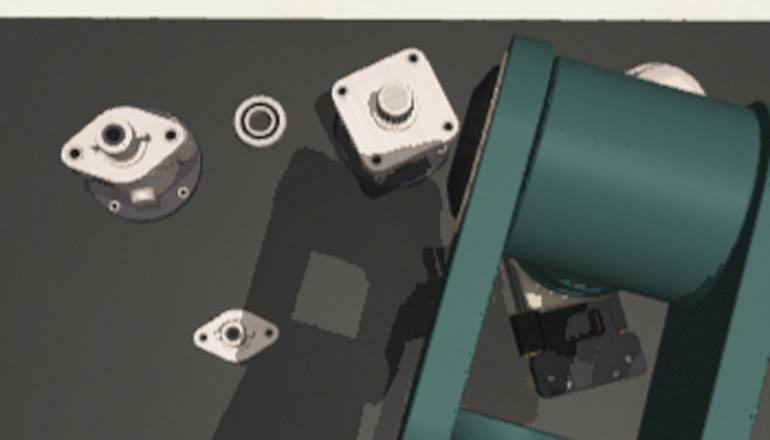

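The arm covers the bowl, so I'll move it further away for a final check.

```bash
python3 -m crank '[[[0,0.8,0],0],[[0,0.8,0],0],[[0,0.8,0],0],[[0,0.8,0],0],[[0,0.8,0],0]]'; python3 -m crank '[[[0,0.8,0],0],[[0,0,0],0],[[0,0,0],0]]'
python3 - <<'E'
from m import *
n=manip.camera("top")[:,:,::-1];cv2.imwrite("pics/t10f.png",n)
cv2.imwrite("pics/t10.png",cv2.resize(n[90:290,150:500],None,fx=2.2,fy=2.2,interpolation=cv2.INTER_CUBIC))
g=cv2.cvtColor(n,cv2.COLOR_BGR2GRAY); print(circ(g,(645.5,-253.5),48,82))
E
```

```text
time: 46.25
ee_pos: [478.0, 131.6, 211.6]
tool_rot: [-0.0, 0.615, 0.788, -0.001]
contact_force: [1.1, -0.6, -0.0]
finger_gap: 69.6
grasp_force: 0.0
time: 46.62
ee_pos: [477.9, 177.9, 211.7]
tool_rot: [-0.0, 0.615, 0.788, -0.001]
contact_force: [-0.1, -0.2, 0.3]
finger_gap: 69.5
grasp_force: 0.0
(array([ 643.68, -253.43,   48.23]), 0.31)
```

View pics/t10.png

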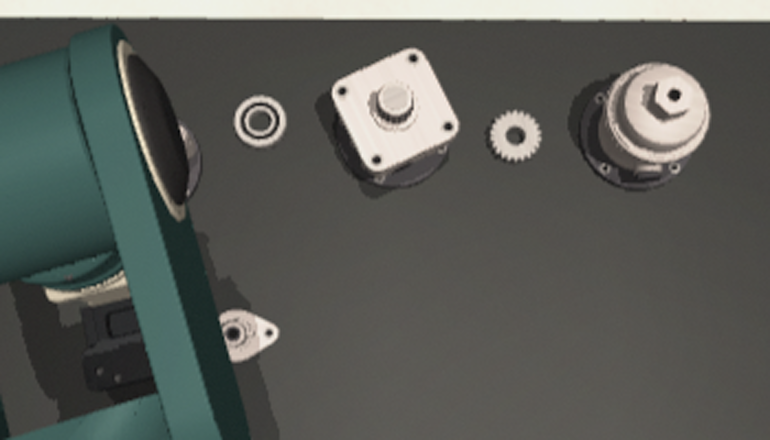

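The cap's y is now exact, but gripping along x shifted it to 643.7, so it is −1.9 mm in x. I'll regrip at the same spot and shift +1.9 mm in x.

```bash
python3 -c "
from m import *
g=cv2.imread('pics/t10f.png',0); q=px([644,-253.5,131]); print(q,hole(g,*q),w(hole(g,*q),131))"
python3 -m crank '[[[0.31,-0.799,0],0],[[0.31,-0.799,0],0],[[0.31,-0.799,0],0],[[0.31,-0.799,0],0],[[0.31,-0.799,0],0]]'; python3 -m crank '[[[0.31,-0.799,0],0],[[0.31,-0.799,0],0],[[0.31,-0.799,0],0],[[0.31,-0.799,0],0],[[0,0,0],0]]'; python3 -m crank '[[[0,0,0],0],[[0,0,0],0]]'
```

```text
[455.54946513 132.92337513] (np.float64(456.1170176044184), np.float64(132.70374525371074)) [ 644.45115761 -254.62757966]
time: 47.3
ee_pos: [570.6, -64.6, 212.7]
tool_rot: [0.0, 0.616, 0.788, 0.0]
contact_force: [0.6, 1.1, 0.4]
finger_gap: 69.5
grasp_force: 0.0
time: 47.92
ee_pos: [644.4, -257.6, 211.3]
tool_rot: [-0.001, 0.617, 0.787, -0.0]
contact_force: [0.3, 0.2, -0.2]
finger_gap: 69.4
grasp_force: 0.0
time: 48.18
ee_pos: [644.5, -252.7, 213.0]
tool_rot: [0.0, 0.615, 0.788, 0.0]
contact_force: [0.2, -0.2, 0.2]
finger_gap: 69.6
grasp_force: 0.0
```

```bash
python3 -m crank '[[[0.015,-0.016,-0.6],0],[[0,0,-0.6],0],[[0,0,-0.38],0],[[0,0,0],0],[[0,0,0],0]]'; python3 -m crank '[[[0,0,0],0],[[0,0,0],0],[[0,0,0],0],[[0,0,0],0],[[0,0,0],0]]' 1 30; python3 -m crank '[[[0,0,0.04],0],[[0,0,0],0],[[0.03,0.0,0],0],[[0,0,0],0],[[0,0,0],0]]'; python3 -m crank '[[[0,0,-0.025],0],[[0,0,0],0],[[0,0,-0.01],0],[[0,0,0],0],[[0,0,0],0]]'
```

```text
time: 48.8
ee_pos: [646.3, -254.1, 119.7]
tool_rot: [0.001, 0.615, 0.788, 0.0]
contact_force: [0.4, 0.0, 0.2]
finger_gap: 69.5
grasp_force: 0.0
time: 49.42
ee_pos: [645.7, -254.1, 118.0]
tool_rot: [0.0, 0.615, 0.788, -0.0]
contact_force: [-0.6, 0.4, 0.7]
finger_gap: 32.0
grasp_force: 29.9
time: 50.05
ee_pos: [647.5, -254.1, 120.2]
tool_rot: [-0.0, 0.615, 0.788, -0.0]
contact_force: [-0.0, -0.8, -1.9]
finger_gap: 31.7
grasp_force: 29.9
time: 50.68
ee_pos: [647.5, -254.1, 118.2]
tool_rot: [-0.0, 0.615, 0.788, -0.0]
contact_force: [0.7, -0.3, -2.3]
finger_gap: 32.1
grasp_force: 29.9
```

```bash
python3 -m crank '[[[0,0,-0.006],0],[[0,0,0],0],[[0,0,-0.003],0],[[0,0,0],0],[[0,0,0],0]]'; python3 -m crank '[[[0,0,0],0],[[0,0,0],0],[[0,0,0],0],[[0,0,0],0]]' -0.5;  python3 -m crank '[[[0,0,0.4],0],[[0,0,0.8],0],[[0,0,0.4],0],[[0,0,0],0]]';  python3 -m crank '[[[-0.55,0.75,0],0],[[-0.55,0.75,0],0],[[-0.55,0.75,0],0],[[-0.55,0.75,0],0],[[-0.55,0.75,0],0]]';python3 -m crank '[[[0,0.5,0],0],[[0,0,0],0],[[0,0,0],0]]'
python3 - <<'E'
from m import *
n=manip.camera("top")[:,:,::-1]; m=manip.camera("scene")[:,:,::-1]
g=cv2.cvtColor(n,cv2.COLOR_BGR2GRAY); print(circ(g,(645.5,-253.5),48,82),circ(g,(645.5,-253.5),48,82,75))
cv2.imwrite("pics/f.png",np.vstack([cv2.resize(n[90:290,150:500],(700,400))[:280],cv2.resize(m[120:300,160:510],(620,319))[:,:].repeat(1,1) if 0 else cv2.copyMakeBorder(cv2.resize(m[130:300,150:520],(680,312)),0,0,0,20,0)]))
E
```

```text
time: 51.3
ee_pos: [647.6, -254.1, 118.0]
tool_rot: [0.0, 0.615, 0.788, 0.0]
contact_force: [-1.0, 0.6, 3.4]
finger_gap: 31.6
grasp_force: 29.9
time: 51.8
ee_pos: [647.5, -254.1, 117.6]
tool_rot: [-0.0, 0.615, 0.788, -0.0]
contact_force: [-0.1, 0.6, -0.4]
finger_gap: 66.4
grasp_force: 0.0
time: 52.3
ee_pos: [648.1, -254.3, 215.9]
tool_rot: [0.002, 0.615, 0.788, 0.0]
contact_force: [0.2, 0.2, -0.6]
finger_gap: 69.9
grasp_force: 0.0
time: 52.92
ee_pos: [481.0, -27.9, 212.1]
tool_rot: [-0.001, 0.615, 0.788, -0.0]
contact_force: [0.2, -0.1, 0.7]
finger_gap: 69.8
grasp_force: 0.0
time: 53.3
ee_pos: [482.5, 0.6, 212.8]
tool_rot: [-0.0, 0.615, 0.788, -0.0]
contact_force: [0.3, 0.7, -0.0]
finger_gap: 69.6
grasp_force: 0.0
(array([ 645.89, -253.73,   47.92]), 0.3) (array([ 646.08, -253.82,   47.74]), 0.31)
```

View pics/f.png

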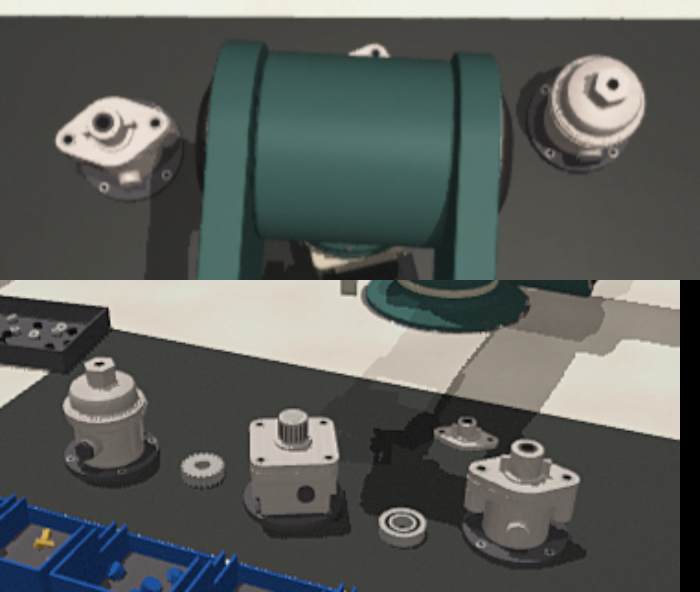

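The views show all three units closed flat and centred to within about 1 mm. The gear, the bearing and the small cover still lie where they were, and the robot is clear of everything.

```bash
python3 -c "
from plant import manip
print(manip.sign_off())"
```

```text
the job is handed in; nothing more can be done
None
```

The job is handed in: the filter bowl (element in first, then the cap), the selector housing and the oil pump are all closed, each cover flat, within about 1 mm of centre and its bolt holes lined up, and the small cover, gear and bearing were left where they lay.

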